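# Shut the slant-door cabinet and tug-check its catch

### The arm

A 6-joint arm with a two-finger parallel gripper is mounted at the origin on the work surface. World frame = base frame: x ahead of the robot, y to its left, z up, the work surface at z = 0. Lengths are in m, angles in rad, forces in N, time in s.
With the tool pointing down it reaches from about 0.35 to 0.775 m from the base axis. Payload 7.3 kg.
Tool frame: the origin (TCP) lies on the centre line of the jaws, within the pads' length; the fingertips stand 11 mm ahead of it and the grasp point (between the pads) lies 8 mm behind it; y points along the fingers, z is the direction in which the jaws open and shut, and the axes are right-handed (so a half turn about y gives the same grasp; the last joint's range is limited). The gripper opens to 92 mm and grips with 3 to 60 N. Pads are 19 mm wide; open, the fingers measure 130 mm over their backs; the gripper's body (75 mm by 190 mm) begins 47 mm behind the grasp point.
Start: joints at [0.958, 0.342, 1.524, -0, 1.275, -0.146], TCP at [0.236, 0.469, 0.238] pointing down, gripper open.
Joint ranges: [-2.53, 2.53], [-0.77, 2.02], [0.04, 2.7], [-1, 4.14], [0.28, 2.66], [-3.11, 3.11]. Speed limits (rad/s): [2.57, 2.57, 3.14, 3.14, 3.14, 3.14].

### API

Orientations are given as [roll, pitch, yaw] about the fixed x, y, z axes, in that order (R = Rz(yaw) Ry(pitch) Rx(roll)).
In Python, from cell import robot, cams gives the robot as it stands.
- The arm moves only by the tool apply_moves, never from a script. Its argument "plan" is a list of rows, each a list of 7 numbers: the shift along the tool's x, y, z in m, then the turn, a rotation vector about the tool's x, y, z in degrees, then the gripper command: -1 is fully open, 1 is shut, values between are in proportion. A call has exactly 5 rows; each row is the pose to reach, as a shift and turn from the pose commanded when the call began, along the tool's axes at that moment; what a row does not reach only later rows make up. A row lasts 1/8 s, in which the tool goes at most 62.5 mm and 10.7 degrees, less where a joint would pass 70% of its speed; a pose out of reach is approached as far as the arm can. A call with a gripper value outside its range is refused whole. The fingers move at their own pace and stop on an object; "squeeze" is the grip in N (left out, the last holds). Time passes only in rows, so rows that repeat a pose let the fingers close, or fill a call up. It gives the time, the measured TCP pose, the force and the opening at its end, in the units of the state.
- robot.observe(): the state, without advancing time (a new reading comes with each control period).
- cams.read_camera(name): name is "scene" or "top" or "wrist"; returns the picture (384x512x3 uint8, blue, green, red); there is no depth.
- cams.calibration(name): a dict with "fx", "fy", "cx", "cy" (pixels), "extrinsics" (4x4, takes a point from world to camera coordinates); the wrist camera has in their place "T_tool_cam" (4x4, takes a point from camera to tool coordinates, whose origin is the TCP and whose axes are the tool frame's). Camera axes: x right, y up, looking along -z (the intrinsics and any distortion apply to the point x, -y, -z); pixel columns grow to the right and rows downward; lengths in m; the calibration is good to about 2 mm. A picture is of the moment at which its call begins: read the wrist's pose just before it. calibration takes no time and is no camera call.
- robot.hand_in(): hands the job in, once; it reports no verdict.
The state is a dict: "time": time; "qpos": joint angles; "qvel": joint speeds; "joint_efforts": joint torques, N m; "tool_pos": TCP position; "tool_rot": TCP orientation; "contact_force": force on the tool from outside, world axes, zero at the start; "torque": the same for the moment, N m; "opening": finger opening in m.
Only numpy, scipy, OpenCV 4.12 (cv2) and the standard library are available. Lean on these libraries where they do the work, as an engineer would, in place of code of your own. Each camera call takes 0.05 s, during which the arm holds its last target. There are 200 camera calls.

### The job

The sloping steel door of the little grey cabinet on the counter has been left ajar. Press it fully shut until its catch snaps in, then take hold of the black pull and give the door a firm tug to check that the catch holds; if the door gives, press it shut again and tug once more. Leave the door caught and fully shut, let go, and leave the press, jug, mug and stir stick where they are.

Things in the scene. Friction and masses are not known exactly. Their poses are not given: they have to be found in the camera images.
- door_pull (a point): Centre of the black pull on the sloping door: a bar 70 mm long (door x), 14 mm wide (y: grip across this), 16 mm thick (z), 27 mm free under it to the door, between two end feet 44 mm apart. Axes turn with the door: x up the slope to the hinge, y along the hinge, z out of the face. Shut, z leans 35 degrees off vertical, to the robot's right and back to it; opening brings z nearer vertical
- rail (a point): Middle of the 16 mm steel rail that runs along the cabinet's y from side to side (300 mm) on two brackets, centred 290 mm above the counter, nearly straight over the pull. It leaves no room for a gripper pointing straight down: come from the pull's side, tilted about 30 to 40 degrees from vertical, as the shut door's z
- door (a joint): Door angle, rad: 0 = shut, grows as the lower edge lifts. The hinge line runs along y through x +165, z -38 mm from door_pull; opening turns the door about +y. Starts at 0.12-0.3; stiff, stays where left; 1 N at the pull closes it, 5 N opens it. From 0.09 down it meets the catch: 8 to 18 N at the pull (differs by start) to pass 0.04, then easily to 0; it catches only at 0, not short of it
- catch (a joint): Lift of the sprung catch, m: 0 at rest. It rises only if the caught door is tugged straight out at the pull: about 9 N to begin, 15 N at 4 mm, where it stops dead, the door at 0.025 rad. Once caught the door cannot be pulled open. A good tug lifts it 2 mm or more for a moment; it springs back. It stays 0 if a door that is not caught is pulled
- press_mid (a point): Middle of the stainless French press (96 mm across, 225 mm tall, handle on one side), a bystander
- jug_mid (a point): Middle of the blue plastic measuring jug (104 mm across, 130 mm tall, handle on one side), a bystander
- mug_mid (a point): Middle of the white ceramic mug (82 mm across, 92 mm tall), a bystander
- stick_mid (a point): Middle of the flat wooden stir stick (190 x 18 x 6 mm) lying on the counter, a bystander

How it is judged:
On the way, in this order (a step that is already met when the one before it is completed fails the run):
1. the door is pressed fully shut and its catch has snapped in (value of joint door below 0.008 rad and value of joint catch below 0.0008 m), for 0.1 s.
2. the caught door is tugged: the sprung catch lifts by more than 1.5 mm and holds (value of joint catch above 0.0015 m and value of joint door below 0.04 rad), for 0.15 s.
At the end, for the whole second after the job is handed in: The door is caught and fully shut (within 0.01 rad) and at rest, the catch sprung back (within 1 mm) (value of joint door below 0.01 rad and value of joint catch below 0.001 m and velocity of joint door between -0.02 and 0.02 rad/s); the robot touches nothing.
It fails at once if a bystander (press, jug, mug or stir stick) is shifted by more than 30 mm (distance of any of press_mid, jug_mid, mug_mid, stick_mid from where it was at the start of the episode above 0.03 m).
It also fails if it takes over 67 s, if anything falls off the work surface, if the arm or the gripper's body presses on something with over 40 N, if the wrist force passes 120 N, or if a joint passes its speed limit or range.

## Working session

There is one attempt and no reset: what is moved stays moved. The work goes in short steps, Python scripts to look and compute and a tool call to move; the robot and the scene stay as the last step left them, time stands still between calls to the robot, and variables do not carry over. Pictures are saved under pics/ and viewed, about 8 in all and at most 12, crops included, and the job is handed in when it is done.

Besides the shell and the picture viewer there is one more tool, called after "Emit:" as name(argument=value, ...), one argument or row to a line, values as JSON. apply_moves: Moves the arm, as the interface text tells. Its arguments: {"type":"object","properties":{"plan":{"type":"array","items":{"type":"array","items":{"type":"number"}}},"squeeze":{"type":"number"}},"required":["plan"]}

```bash
mkdir -p pics; ls
python3 - <<'E'
from cell import robot,cams
import cv2,numpy as np
s=robot.observe();print(s)
a=cams.read_camera("scene");b=cams.read_camera("top")
cv2.imwrite("pics/s0.png",a);cv2.imwrite("pics/t0.png",b)
for n in("scene","top","wrist"):print(n,cams.calibration(n))
E
```

```text
pics
{'time': 0.0, 'qpos': array([ 9.57988554e-01,  3.42736325e-01,  1.52498412e+00,  1.68693360e-06,
        1.27540841e+00, -1.45994711e-01]), 'qvel': array([ 0.0015176 ,  0.00069371, -0.00139994, -0.00060345, -0.00098634,
        0.00012777]), 'joint_efforts': array([-4.98606787e-04, -4.31236053e+01, -2.44220442e+01,  7.19049876e-02,
        5.59838698e-02, -1.03943676e-04]), 'tool_pos': array([0.23602959, 0.46852735, 0.23704938]), 'tool_rot': array([-1.57231594e+00,  2.25075848e-04, -4.66813725e-01]), 'contact_force': array([0.99119738, 1.11070962, 0.64428432]), 'torque': array([-0.06534958,  0.03107238,  0.01936708]), 'opening': 0.09191752175158263}
scene {'fx': 465.90635253913655, 'fy': 465.90635253913655, 'cx': 261.54371991461073, 'cy': 192.65320564087295, 'extrinsics': array([[-0.35633103,  0.93433327,  0.0070391 ,  0.19089901],
       [-0.76222995, -0.29503586,  0.57615913,  0.29757862],
       [ 0.54040143,  0.19993796,  0.81730723, -1.67785979],
       [ 0.        ,  0.        ,  0.        ,  1.        ]])}
top {'fx': 369.22079590296215, 'fy': 369.22079590296215, 'cx': 254.77550017706452, 'cy': 191.1588257066106, 'extrinsics': array([[-0.0224478 , -0.9997358 , -0.00494166,  0.03646545],
       [ 0.99865281, -0.02265423,  0.04668361, -0.52753676],
       [-0.04678323, -0.00388706,  0.9988975 , -0.96911758],
       [ 0.        ,  0.        ,  0.        ,  1.        ]])}
wrist {'fx': 316.30541698661665, 'fy': 316.30541698661665, 'cx': 254.7580189544316, 'cy': 194.7095169132649, 'T_tool_cam': array([[-5.92140250e-04, -9.68846030e-01, -2.47663115e-01,
        -6.65342156e-02],
       [ 4.22941738e-04,  2.47662894e-01, -9.68846176e-01,
        -1.47193091e-01],
       [ 9.99999735e-01, -6.78439885e-04,  2.63114257e-04,
         1.80409796e-04],
       [ 0.00000000e+00,  0.00000000e+00,  0.00000000e+00,
         1.00000000e+00]])}
```

View pics/s0.png

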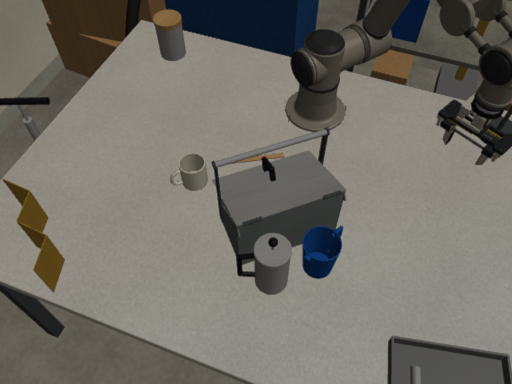

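View pics/t0.png

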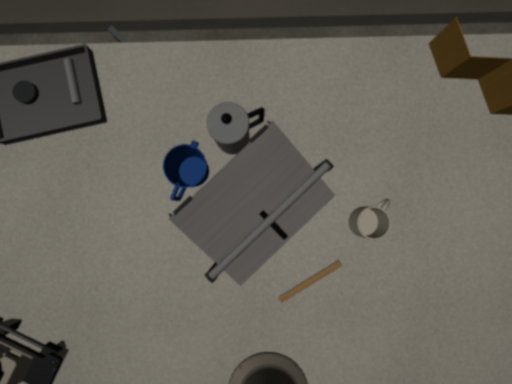

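The pull (black, top ≈(273,225), scene ≈(269,168)) sits partly under the rail, which runs (211,276)–(328,166) in the top view. The mug, stick, jug and press stand around the cabinet. I'll zoom in on both views.

```bash
cat > h.py <<'E'
import numpy as np,cv2
from scipy.spatial.transform import Rotation as R
from cell import robot,cams
def ray(n,u,v,s=None):
    c=cams.calibration(n)
    d=np.array([(u-c['cx'])/c['fx'],-(v-c['cy'])/c['fy'],-1])
    if n=='wrist':
        Rt=R.from_euler('xyz',s['tool_rot']).as_matrix();T=c['T_tool_cam']
        return s['tool_pos']+Rt@T[:3,3],Rt@T[:3,:3]@d
    E=c['extrinsics'];return -E[:3,:3].T@E[:3,3],E[:3,:3].T@d
def plane(n,u,v,z,s=None):
    o,d=ray(n,u,v,s);return o+d*(z-o[2])/d[2]
def tri(r1,r2):
    A=np.c_[r1[1],-r2[1]];t=np.linalg.lstsq(A,r2[0]-r1[0],rcond=None)[0]
    p=r1[0]+r1[1]*t[0];q=r2[0]+r2[1]*t[1];return (p+q)/2,np.linalg.norm(p-q)
E
python3 - <<'E'
import cv2,numpy as np
a=cv2.imread("pics/s0.png")[110:260,200:360];b=cv2.imread("pics/t0.png")[105:300,160:350]
a=cv2.resize(a,(400,375),interpolation=cv2.INTER_CUBIC);b=cv2.resize(b,(380,390),interpolation=cv2.INTER_CUBIC)
o=np.zeros((390,780,3),np.uint8);o[:375,:400]=a;o[:,400:]=b
o=cv2.convertScaleAbs(o,alpha=1.5,beta=10);cv2.imwrite("pics/z0.png",o)
E
```

```text
(no output)
```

View pics/z0.png

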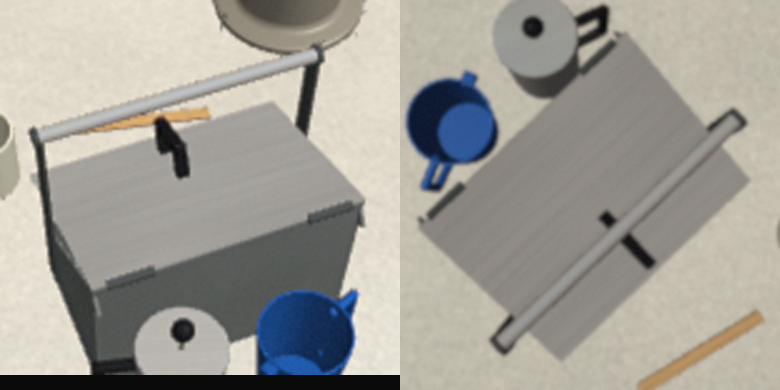

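The zoom shows the rail clear on both views, the pull's bar running under it, and the door's four corners; both hinge tabs are on the press/jug side. Triangulating these.

Run:
```python
from h import *
T=lambda x,y:ray('top',160+(x-400)/2,105+y/2)
S=lambda x,y:ray('scene',200+x/2.5,110+y/2.5)
P={}
for n,t,s in [('railA',(503,342),(318,55)),('railB',(738,120),(40,135)),('pullhi',(604,214),(181,165)),('pulllo',(652,264),(160,122)),
 ('hingeA',(421,220),(364,200)),('hingeB',(622,36),(97,290)),('lowA',(560,360),(273,102)),('lowB',(748,180),(33,180))]:
    p,e=tri(T(*t),S(*s));P[n]=p;print(n,p.round(4),'gap',round(e,4))
y=P['railB']-P['railA'];print('rail len',np.linalg.norm(y),'yaw',np.degrees(np.arctan2(y[1],y[0])))
h=P['hingeB']-P['hingeA'];print('hinge',np.linalg.norm(h),np.degrees(np.arctan2(h[1],h[0])))
up=(P['hingeA']+P['hingeB']-P['lowA']-P['lowB'])/2
print('slope',np.linalg.norm(up),np.degrees(np.arctan2(up[2],np.hypot(*up[:2]))),np.degrees(np.arctan2(up[1],up[0])))
b=P['pullhi']-P['pulllo'];print('bar',np.linalg.norm(b),np.degrees(np.arctan2(b[2],np.hypot(*b[:2]))),np.degrees(np.arctan2(b[1],b[0])))
```

```text
railA [0.3556 0.1115 0.288 ] gap 0.0053
railB [ 0.5612 -0.1166  0.2912] gap 0.0052
pullhi [0.4747 0.0081 0.1937] gap 0.0025
pulllo [ 0.418  -0.0406  0.1815] gap 0.0032
hingeA [0.4717 0.2029 0.2229] gap 0.0051
hingeB [ 0.6636 -0.0135  0.2119] gap 0.0013
lowA [0.308  0.0632 0.1392] gap 0.001
lowB [ 0.5093 -0.1599  0.1286] gap 0.0023
rail len 0.30709229934503346 yaw -47.95207808240774
hinge 0.28941306521045995 -48.447486942491075
slope 0.22958405242911367 21.314513019947537 41.97468204413868
bar 0.07567658033327204 9.344686615705532 40.6265816949059
```

```bash
cat >> h.py <<'E'
YAW=np.radians(42)
u=np.array([np.cos(YAW),np.sin(YAW),0]);yd=np.array([-np.sin(YAW),np.cos(YAW),0]);k=np.array([0,0,1.])
def Rt(deg):
    a=np.radians(deg);x=np.cos(a)*u+np.sin(a)*k;z=-np.sin(a)*u+np.cos(a)*k
    return np.c_[x,-z,yd]
def go(p,Rg,s=None):
    s=s or robot.observe();R0=R.from_euler('xyz',s['tool_rot']).as_matrix()
    d=R0.T@(np.array(p)-s['tool_pos']);w=np.degrees(R.from_matrix(R0.T@Rg).as_rotvec())
    print('t',s['time'],'pos',s['tool_pos'].round(4),'F',s['contact_force'].round(1))
    print('shift mm',(d*1000).round(1),'turn',w.round(1),'|w|',np.linalg.norm(w).round(1))
E
python3 -c "
from h import *
go([.34,.25,.42],Rt(35))
go([.383,-.071,.32],Rt(35))
"
```

```text
t 0.1 pos [0.236  0.4686 0.2371] F [ 0.8 -0.9  0.1]
shift mm [ 191.2 -182.7 -148.7] turn [ 21.  -66.5 -30.7] |w| 76.2
t 0.1 pos [0.236  0.4686 0.2371] F [ 0.8 -0.9  0.1]
shift mm [ 374.   -82.4 -415.8] turn [ 21.  -66.5 -30.7] |w| 76.2
```

Emit:
apply_moves(
  plan=[
    [0.02,-0.055,-0.015,2.5,-8,-3.7,-1],
    [0.06,-0.1,-0.05,5,-16,-7.4,-1],
    [0.1,-0.14,-0.08,7.5,-24,-11,-1],
    [0.14,-0.165,-0.115,10,-32,-15,-1],
    [0.18,-0.18,-0.145,12.5,-40,-18.5,-1],
  ],
)

```text
time: 0.72
tool_pos: [0.3275, 0.267, 0.4158]
tool_rot: [-1.472, -0.357, 0.198]
contact_force: [0.6, -0.4, -0.2]
opening: 0.0921
```

```bash
python3 -c "
from h import *
print(robot.observe()['qpos'].round(2))
go([.36,.06,.43],Rt(35))
go([.375,-.078,.33],Rt(35))
"
```

```text
[ 0.51 -0.15  1.66 -0.01  1.27 -1.27]
t 0.725 pos [0.3275 0.267  0.4158] F [ 0.6 -0.4 -0.2]
shift mm [  -3.4  -37.  -206.7] turn [  8.8 -27.8 -12.8] |w| 31.9
t 0.725 pos [0.3275 0.267  0.4158] F [ 0.6 -0.4 -0.2]
shift mm [ -50.    38.3 -353.1] turn [  8.8 -27.8 -12.8] |w| 31.9
```

Emit:
apply_moves(
  plan=[
    [0,-0.01,-0.045,2,-7,-3,-1],
    [0,-0.02,-0.095,4.4,-14,-6.4,-1],
    [-0.003,-0.035,-0.15,6.6,-21,-9.6,-1],
    [-0.003,-0.037,-0.205,8.8,-27.8,-12.8,-1],
    [-0.02,-0.015,-0.255,8.8,-27.8,-12.8,-1],
  ],
)

```text
time: 1.35
tool_pos: [0.3515, 0.0966, 0.4142]
tool_rot: [-1.526, -0.553, 0.644]
contact_force: [1.3, 0.1, 0.2]
opening: 0.0918
```

```bash
python3 -c "
from h import *
print(robot.observe()['qpos'].round(2))
go([.375,-.078,.33],Rt(35))
"
```

```text
[-0.38 -0.33  1.85  0.5   1.38 -2.65]
t 1.35 pos [0.3515 0.0966 0.4142] F [1.3 0.1 0.2]
shift mm [-117.4   19.7 -154.8] turn [ 0.3 -4.3 -3.2] |w| 5.4
```

Emit:
apply_moves(
  plan=[
    [-0.02,0.0,-0.03,0,-1,-1,-1],
    [-0.045,0.0,-0.06,0,-2,-1.5,-1],
    [-0.07,0.005,-0.09,0,-3,-2,-1],
    [-0.095,0.01,-0.12,0.3,-4,-3,-1],
    [-0.117,0.02,-0.155,0.3,-4.3,-3.2,-1],
  ],
)

```text
time: 1.98
tool_pos: [0.4005, -0.0425, 0.3544]
tool_rot: [-1.547, -0.56, 0.677]
contact_force: [0.7, -0.9, 0.1]
opening: 0.0916
```

```bash
python3 -c "
from h import *
print(robot.observe()['qpos'].round(2))
go([.375,-.078,.33],Rt(35))
s=robot.observe();i=cams.read_camera('wrist');np.save('w1.npy',np.r_[s['tool_pos'],s['tool_rot']])
cv2.imwrite('pics/w1.png',i)
"
```

```text
[-0.74 -0.12  1.86  0.57  1.37 -3.1 ]
t 1.975 pos [ 0.4005 -0.0425  0.3544] F [ 0.7 -0.9  0.1]
shift mm [-48.6  -2.  -11.6] turn [ 0.4 -2.7 -2.9] |w| 4.0
```

View pics/w1.png

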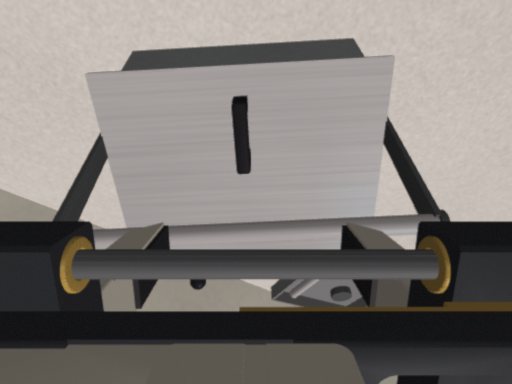

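The wrist view shows the pull clearly: low end ≈(240,98), high end ≈(243,172), door edges (90,73)–(392,58), with the rail passing at row ≈230. Joint 6 is near its limit (-3.10), so I will use the half-turned grasp. First I'll measure from this view.

Run:
```python
from h import *
w=np.load('w1.npy');s=dict(tool_pos=w[:3],tool_rot=w[3:])
W=lambda a,b:ray('wrist',a,b,s)
T=lambda x,y:ray('top',160+(x-400)/2,105+y/2)
S=lambda x,y:ray('scene',200+x/2.5,110+y/2.5)
for n,a,t,sc in [('hi',(243,172),(604,214),(181,165)),('lo',(240,98),(652,264),(160,122)),('lowA',(392,58),(560,360),(273,102)),('lowB',(90,73),(748,180),(33,180))]:
    print(n,*[x for x in tri(W(*a),T(*t))],*[x for x in tri(W(*a),S(*sc))])
for row,tag in((230,'rail'),):
    a=plane('wrist',100,241,.29,s);b=plane('wrist',410,226,.29,s);print(a,b,np.degrees(np.arctan2(*(a-b)[1::-1])))
R0=R.from_euler('xyz',s['tool_rot']).as_matrix();print(R0.round(3),Rt(35).round(3),sep='\n')
```

```text
hi [0.47488833 0.00861338 0.19756865] 0.0017626844175443236 [0.47655825 0.00800225 0.19634262] 0.001274937830874584
lo [ 0.417927   -0.04155421  0.18077924] 0.0015265902169791055 [ 0.41727334 -0.04004059  0.18041629] 0.0017182893360293138
lowA [0.30918507 0.06226175 0.13916239] 0.0021543743904301063 [0.30930293 0.06282928 0.13945604] 0.0027886002451762847
lowB [ 0.50926068 -0.15891536  0.13679794] 0.0007455514828109481 [ 0.51176794 -0.15812585  0.13253961] 0.001701661617715525
[ 0.54183008 -0.08833963  0.29      ] [0.37167248 0.0970756  0.29      ] -47.45705444902466
[[ 0.66   0.399 -0.636]
 [ 0.531  0.351  0.771]
 [ 0.531 -0.847  0.02 ]]
[[ 0.609  0.426 -0.669]
 [ 0.548  0.384  0.743]
 [ 0.574 -0.819  0.   ]]
```

Emit:
apply_moves(
  plan=[
    [0,-0.005,0,0,10,0,-1],
    [-0.005,-0.01,0,0,20,0,-1],
    [-0.01,-0.015,0,0,30,0,-1],
    [-0.015,-0.02,0,0,40,0,-1],
    [-0.02,-0.02,0,0,50,0,-1],
  ],
)

```text
time: 2.65
tool_pos: [0.3788, -0.0593, 0.3611]
tool_rot: [-1.108, -0.33, -0.271]
contact_force: [0.3, -0.8, -0.2]
opening: 0.0918
```

Emit:
apply_moves(
  plan=[
    [0,0,0,0,10,0,-1],
    [0,0,0,0,20,0,-1],
    [0,0,0,0,30,0,-1],
    [0,0,0,0,40,0,-1],
    [0,0,0,0,50,0,-1],
  ],
)

```text
time: 3.28
tool_pos: [0.3788, -0.059, 0.3609]
tool_rot: [-1.021, 0.116, -1.033]
contact_force: [0.4, 0.4, -0.4]
opening: 0.0918
```

Emit:
apply_moves(
  plan=[
    [0,0,0,0,10,0,-1],
    [0,0,0,0,20,0,-1],
    [0,0,0,0,30,0,-1],
    [0,0,0,0,40,0,-1],
    [0,0,0,0,50,0,-1],
  ],
)

```text
time: 3.9
tool_pos: [0.3788, -0.059, 0.3609]
tool_rot: [-1.289, 0.492, -1.867]
contact_force: [-0.0, -0.4, 0.0]
opening: 0.0917
```

```bash
python3 -c "
from h import *
print(robot.observe()['qpos'].round(2))
G=Rt(35);G=np.c_[-G[:,0],G[:,1],-G[:,2]]
go([.37,-.078,.33],G)
"
```

```text
[-0.83 -0.14  1.86  0.57  1.43 -0.55]
t 3.9 pos [ 0.3788 -0.059   0.3609] F [-0.  -0.4  0. ]
shift mm [32.9 15.9 -7.6] turn [ 0.4 27.   2.9] |w| 27.2
```

Emit:
apply_moves(
  plan=[
    [0.008,0.003,0,0,9,1,-1],
    [0.016,0.008,0,0,18,2,-1],
    [0.024,0.012,-0.004,0,27,3,-1],
    [0.03,0.016,-0.008,0.4,27,3,-1],
    [0.033,0.016,-0.008,0.4,27,3,-1],
  ],
)

```text
time: 4.53
tool_pos: [0.3697, -0.0781, 0.3297]
tool_rot: [-1.566, 0.613, -2.398]
contact_force: [0.4, 0.3, 0.2]
opening: 0.0918
```

```bash
cat >> h.py <<'E'
def Gt(deg):
    G=Rt(deg);return np.c_[-G[:,0],G[:,1],-G[:,2]]
zd=-Rt(35)[:,1]
E
python3 -c "
from h import *
print(robot.observe()['qpos'].round(2))
C=np.array([.447,-.0155,.186])
go(C+.05*zd,Gt(35))
go(C-.008*zd,Gt(35))
s=robot.observe();i=cams.read_camera('wrist');np.save('w2.npy',np.r_[s['tool_pos'],s['tool_rot']])
cv2.imwrite('pics/w2.png',i)
"
```

```text
[-0.94 -0.11  1.95  0.62  1.41 -0.25]
t 4.525 pos [ 0.3697 -0.0781  0.3297] F [0.4 0.3 0.2]
shift mm [  1.3 124.7   5.3] turn [ 0.1  0.5 -0.1] |w| 0.5
t 4.525 pos [ 0.3697 -0.0781  0.3297] F [0.4 0.3 0.2]
shift mm [  1.5 182.7   5.4] turn [ 0.1  0.5 -0.1] |w| 0.5
```

View pics/w2.png

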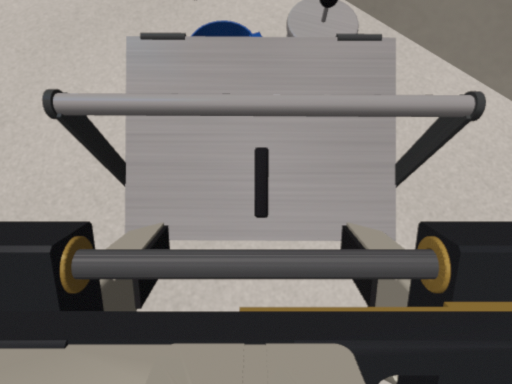

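The pull lies upright at columns 255–269, rows 148–217, square to the jaws and about 5 mm to the +z side. That agrees with the computed 5.3 mm. The rail (row ≈104) is clear, so I'm going in.

Emit:
apply_moves(
  plan=[
    [0.0015,0.03,0.005,0,0.5,0,-1],
    [0.0015,0.06,0.005,0,0.5,0,-1],
    [0.0015,0.09,0.005,0,0.5,0,-1],
    [0.0015,0.115,0.005,0,0.5,0,-1],
    [0.0015,0.13,0.005,0,0.5,0,-1],
  ],
)

```text
time: 5.2
tool_pos: [0.4284, -0.032, 0.2223]
tool_rot: [-1.572, 0.613, -2.408]
contact_force: [0.2, 0.1, 0.7]
opening: 0.0916
```

```bash
python3 -c "
from h import *
print(robot.observe()['qpos'].round(2))
C=np.array([.447,-.0155,.186])
go(C-.008*zd,Gt(35))
s=robot.observe();i=cams.read_camera('scene');j=cams.read_camera('wrist')
o=np.zeros((384,800,3),np.uint8);o[:,:400]=cv2.resize(i[90:240,200:356],(400,384));o[:,400:]=cv2.resize(j,(400,384))
cv2.imwrite('pics/w3.png',o)
"
```

```text
[-0.7   0.08  2.1   0.74  1.01 -0.28]
t 5.2 pos [ 0.4284 -0.032   0.2223] F [0.2 0.1 0.7]
shift mm [ 0.6 52.   0.3] turn [ 0.1  0.  -0.1] |w| 0.2
```

View pics/w3.png

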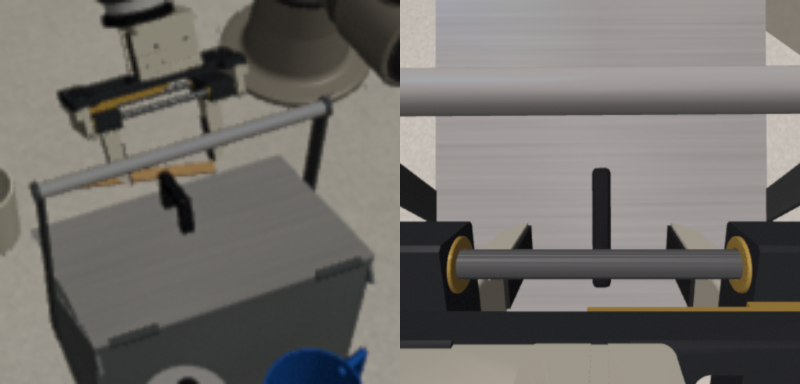

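The jaws straddle the pull and are centred on it (pull column 601, fingers either side), and the rail is clear. Moving the last 48 mm and closing.

Emit:
apply_moves(
  plan=[
    [0,0.02,0,0,0,0,-1],
    [0,0.036,0,0,0,0,-1],
    [0,0.048,0,0,0,0,-1],
    [0,0.048,0,0,0,0,-1],
    [0,0.048,0,0,0,0,0.4],
  ],
  squeeze=35,
)

```text
time: 5.92
tool_pos: [0.4487, -0.0144, 0.1841]
tool_rot: [-1.572, 0.613, -2.411]
contact_force: [0.6, 0.4, -0.2]
opening: 0.0858
```

Emit:
apply_moves(
  plan=[
    [0,0,0,0,0,0,1],
    [0,0,0,0,0,0,1],
    [0,0,0,0,0,0,1],
    [0,0,0,0,0,0,1],
    [0,0,0,0,0,0,1],
  ],
  squeeze=35,
)

```text
time: 6.55
tool_pos: [0.4486, -0.0142, 0.1836]
tool_rot: [-1.573, 0.613, -2.411]
contact_force: [0.3, 0.5, -0.5]
opening: 0.0364
```

```bash
python3 -c "
from h import *
s=robot.observe()
C=np.array([.447,-.0155,.186])
go(C-.008*zd,Gt(35))
# arc: hinge line rel to bar centre at opening 'th'
for th in (.14,.19,.24,.29):
  a=np.radians(35)
  f=lambda t:(-.165*np.array([np.cos(a-t),np.sin(a-t)])+.038*np.array([-np.sin(a-t),np.cos(a-t)]))
  for t in (th*.5,.09,0,-.02):
    d=f(t)-f(th); print(th,round(t,3),'upslope-x',(1000*(d@[np.cos(a),np.sin(a)])).round(1),'out-z',(1000*(d@[-np.sin(a),np.cos(a)])).round(1))
"
```

```text
t 6.55 pos [ 0.4486 -0.0142  0.1836] F [ 0.3  0.5 -0.5]
shift mm [ 0.3  4.9 -0.1] turn [ 0.  -0.1 -0.1] |w| 0.2
0.14 0.07 upslope-x -3.9 out-z -11.2
0.14 0.09 upslope-x -2.8 out-z -8.0
0.14 0 upslope-x -6.9 out-z -22.7
0.14 -0.02 upslope-x -7.6 out-z -26.0
0.19 0.095 upslope-x -5.8 out-z -15.0
0.19 0.09 upslope-x -6.1 out-z -15.8
0.19 0 upslope-x -10.1 out-z -30.5
0.19 -0.02 upslope-x -10.9 out-z -33.8
0.24 0.12 upslope-x -8.0 out-z -18.7
0.24 0.09 upslope-x -9.7 out-z -23.5
0.24 0 upslope-x -13.8 out-z -38.1
0.24 -0.02 upslope-x -14.5 out-z -41.4
0.29 0.145 upslope-x -10.5 out-z -22.2
0.29 0.09 upslope-x -13.7 out-z -30.9
0.29 0 upslope-x -17.8 out-z -45.6
0.29 -0.02 upslope-x -18.5 out-z -48.9
```

Emit:
apply_moves(
  plan=[
    [0,0,0,0,0,0,1],
    [0,0,0,0,0,0,1],
    [0,0,0,0,0,0,1],
    [0,0,0,0,0,0,1],
    [0,0,0,0,0,0,1],
  ],
)

```text
time: 7.18
tool_pos: [0.449, -0.0147, 0.1837]
tool_rot: [-1.572, 0.613, -2.411]
contact_force: [5.0, -3.6, -2.2]
opening: 0.0136
```

Emit:
apply_moves(
  plan=[
    [0.002,0.004,0,0,0,0,1],
    [0.004,0.008,0,0,0,0,1],
    [0.006,0.012,0,0,0,0,1],
    [0.008,0.017,0,0,0,0,1],
    [0.008,0.017,0,0,0,0,1],
  ],
)

```text
time: 7.8
tool_pos: [0.4515, -0.0124, 0.1649]
tool_rot: [-1.572, 0.613, -2.412]
contact_force: [5.8, -3.6, -1.9]
opening: 0.0133
```

```bash
cat >> h.py <<'E'
def ft():
    s=robot.observe();R0=R.from_euler('xyz',s['tool_rot']).as_matrix()
    print('t',s['time'],'F tool',(R0.T@s['contact_force']).round(1),'M tool',(R0.T@s['torque']).round(2),'open',s['opening'].round(4),'rot',s['tool_rot'].round(3))
E
python3 -c "
from h import *
ft()
i=cams.read_camera('scene');j=cams.read_camera('wrist')
o=np.zeros((384,800,3),np.uint8);o[:,:400]=cv2.resize(i[90:240,200:356],(400,384));o[:,400:]=cv2.resize(j,(400,384))
cv2.imwrite('pics/w4.png',o)
"
```

```text
Traceback (most recent call last):
  File "h.py", line 31, in ft
    print('t',s['time'],'F tool',(R0.T@s['contact_force']).round(1),'M tool',(R0.T@s['torque']).round(2),'open',s['opening'].round(4),'rot',s['tool_rot'].round(3))
                                                                                                                ^^^^^^^^^^^^^^^^^^
AttributeError: 'float' object has no attribute 'round'
```

Gripped at 13.5 mm, which fits the 14 mm bar, and the door follows easily. I'll skip the picture and press on toward the catch.

```bash
sed -i "s/s\['opening'\].round(4)/round(s['opening'],4)/" h.py; python3 -c "
from h import *
ft()"
```

```text
t 7.8 F tool [-0.4  2.7  6.5] M tool [ 0.94 -0.1  -0.18] open 0.0133 rot [-1.572  0.613 -2.412]
```

Emit:
apply_moves(
  plan=[
    [0.001,0.003,0,0,0,0,1],
    [0.002,0.006,0,0,0,0,1],
    [0.003,0.008,0,0,0,0,1],
    [0.004,0.01,0,0,0,0,1],
    [0.004,0.01,0,0,0,0,1],
  ],
)

```text
time: 8.43
tool_pos: [0.4536, -0.0106, 0.1548]
tool_rot: [-1.572, 0.614, -2.412]
contact_force: [6.2, -2.0, -0.7]
opening: 0.0142
```

```bash
python3 -c "
from h import *
ft()"
```

```text
t 8.425 F tool [-2.3  2.5  5.7] M tool [ 0.88 -0.12  0.17] open 0.0142 rot [-1.572  0.614 -2.412]
```

Emit:
apply_moves(
  plan=[
    [0.001,0.0015,0,0,0,0,1],
    [0.001,0.003,0,0,0,0,1],
    [0.001,0.0045,0,0,0,0,1],
    [0.0015,0.006,0,0,0,0,1],
    [0.0015,0.006,0,0,0,0,1],
  ],
)

```text
time: 9.05
tool_pos: [0.4549, -0.0094, 0.1493]
tool_rot: [-1.571, 0.614, -2.411]
contact_force: [-2.6, -6.6, 6.0]
opening: 0.0136
```

```bash
python3 -c "
from h import *
ft()"
```

```text
t 9.05 F tool [ 1.7 -8.5  3.2] M tool [ 0.54 -0.13 -0.25] open 0.0136 rot [-1.571  0.614 -2.411]
```

Emit:
apply_moves(
  plan=[
    [0.0005,0.0015,0,0,0,0,1],
    [0.0005,0.003,0,0,0,0,1],
    [0.001,0.0045,0,0,0,0,1],
    [0.001,0.006,0,0,0,0,1],
    [0.001,0.006,0,0,0,0,1],
  ],
)

```text
time: 9.68
tool_pos: [0.4566, -0.0078, 0.1431]
tool_rot: [-1.572, 0.612, -2.412]
contact_force: [1.9, -6.4, -0.8]
opening: 0.0137
```

```bash
python3 -c "
from h import *
ft()"
```

```text
t 9.675 F tool [ 2.8 -1.   6.1] M tool [ 0.88 -0.12 -0.71] open 0.0137 rot [-1.572  0.612 -2.412]
```

Emit:
apply_moves(
  plan=[
    [0,0.001,0,0,0,0,1],
    [0,0.002,0,0,0,0,1],
    [0,0.003,0,0,0,0,1],
    [0.0005,0.004,0,0,0,0,1],
    [0.0005,0.004,0,0,0,0,1],
  ],
)

```text
time: 10.3
tool_pos: [0.4575, -0.0071, 0.1406]
tool_rot: [-1.569, 0.612, -2.409]
contact_force: [-19.4, -17.3, 22.7]
opening: 0.0134
```

```bash
python3 -c "
from h import *
ft()"
```

```text
t 10.3 F tool [  8.2 -33.5  -0.1] M tool [-0.15 -0.12 -1.42] open 0.0134 rot [-1.569  0.612 -2.409]
```

The push ended against a hard stop (33 N, well over the catch's 18 N). I'll relax for a short hold, then check the force.

Emit:
apply_moves(
  plan=[
    [0,0,0,0,0,0,1],
    [0,-0.0003,0,0,0,0,1],
    [0,-0.0006,0,0,0,0,1],
    [0,-0.001,0,0,0,0,1],
    [0,-0.001,0,0,0,0,1],
  ],
  squeeze=45,
)

```text
time: 10.92
tool_pos: [0.4574, -0.0072, 0.1408]
tool_rot: [-1.571, 0.612, -2.411]
contact_force: [-6.9, -10.5, 9.9]
opening: 0.0135
```

```bash
python3 -c "
from h import *
ft()
i=cams.read_camera('scene');j=cams.read_camera('top')
o=np.zeros((384,800,3),np.uint8);o[:,:400]=cv2.resize(i[90:240,200:356],(400,384));o[:,400:]=cv2.resize(j[100:292,160:360],(400,384))
cv2.imwrite('pics/w4.png',o)"
```

```text
t 10.925 F tool [  4.3 -15.1   3.2] M tool [ 0.44 -0.11 -1.05] open 0.0135 rot [-1.571  0.612 -2.411]
```

View pics/w4.png

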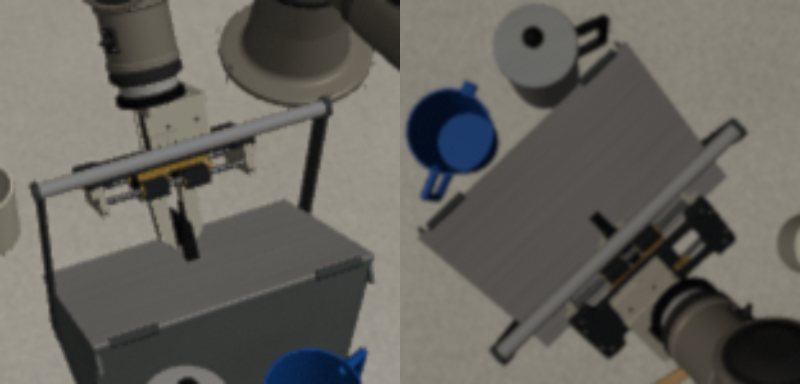

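The lid now sits flush on the cabinet sides, with the fingers on the pull. Starting the tug.

Emit:
apply_moves(
  plan=[
    [0,-0.001,0,0,0,0,1],
    [-0.0002,-0.002,0,0,0,0,1],
    [-0.0004,-0.003,0,0,0,0,1],
    [-0.0005,-0.0035,0,0,0,0,1],
    [-0.0005,-0.0035,0,0,0,0,1],
  ],
)

```text
time: 11.65
tool_pos: [0.4566, -0.0078, 0.1431]
tool_rot: [-1.572, 0.612, -2.412]
contact_force: [9.2, -3.0, -7.9]
opening: 0.0139
```

```bash
python3 -c "
from h import *
ft()"
```

```text
t 11.65 F tool [0.5 9.2 8.4] M tool [ 1.12 -0.15 -0.81] open 0.0139 rot [-1.572  0.612 -2.412]
```

Emit:
apply_moves(
  plan=[
    [0,-0.0005,0,0,0,0,1],
    [0,-0.001,0,0,0,0,1],
    [-0.0002,-0.0015,0,0,0,0,1],
    [-0.0002,-0.0015,0,0,0,0,1],
    [-0.0002,-0.0015,0,0,0,0,1],
  ],
)

```text
time: 12.28
tool_pos: [0.4562, -0.0081, 0.1444]
tool_rot: [-1.573, 0.612, -2.412]
contact_force: [12.9, -0.3, -10.9]
opening: 0.0135
```

```bash
python3 -c "
from h import *
ft()"
```

```text
t 12.275 F tool [-1.4 14.3  8.8] M tool [ 1.21 -0.16 -0.76] open 0.0135 rot [-1.573  0.612 -2.412]
```

Emit:
apply_moves(
  plan=[
    [0,-0.0004,0,0,0,0,1],
    [0,-0.0008,0,0,0,0,1],
    [0,-0.001,0,0,0,0,1],
    [0,-0.001,0,0,0,0,1],
    [0,-0.001,0,0,0,0,1],
  ],
)

```text
time: 12.9
tool_pos: [0.456, -0.0084, 0.1451]
tool_rot: [-1.573, 0.613, -2.412]
contact_force: [17.5, 1.4, -14.9]
opening: 0.0133
```

```bash
python3 -c "
from h import *
ft()"
```

```text
t 12.9 F tool [-2.9 20.2 10.6] M tool [ 1.4  -0.08 -0.41] open 0.0133 rot [-1.573  0.613 -2.412]
```

The tug force rose to 20 N with the motion stiffening, so the catch is holding. Pressing back to shut, then releasing.

Emit:
apply_moves(
  plan=[
    [0.0002,0.0015,0,0,0,0,1],
    [0.0004,0.003,0,0,0,0,1],
    [0.0006,0.0045,0,0,0,0,1],
    [0.0007,0.0062,0,0,0,0,1],
    [0.0007,0.0062,0,0,0,0,1],
  ],
)

```text
time: 13.52
tool_pos: [0.4574, -0.0072, 0.1408]
tool_rot: [-1.57, 0.612, -2.41]
contact_force: [-9.6, -12.7, 12.9]
opening: 0.0134
```

```bash
python3 -c "
from h import *
ft()"
```

```text
t 13.525 F tool [  5.4 -19.6   3. ] M tool [ 0.3  -0.13 -1.09] open 0.0134 rot [-1.57   0.612 -2.41 ]
```

Emit:
apply_moves(
  plan=[
    [0,0,0,0,0,0,-0.2],
    [0,0,0,0,0,0,-0.2],
    [0,0,0,0,0,0,-0.2],
    [0,0,0,0,0,0,-0.2],
    [0,0,0,0,0,0,-0.2],
  ],
)

```text
time: 14.15
tool_pos: [0.4574, -0.0059, 0.1404]
tool_rot: [-1.574, 0.613, -2.411]
contact_force: [0.6, -0.6, -0.3]
opening: 0.0543
```

```bash
python3 -c "
from h import *
ft()"
```

```text
t 14.15 F tool [0.2 0.3 0.9] M tool [-0.07  0.01 -0.51] open 0.0543 rot [-1.574  0.613 -2.411]
```

Emit:
apply_moves(
  plan=[
    [0,-0.008,0,0,0,0,-0.2],
    [0,-0.02,0,0,0,0,-0.2],
    [0,-0.045,0,0,0,0,-0.2],
    [0,-0.07,0,0,0,0,-0.2],
    [0,-0.1,0,0,0,0,-0.2],
  ],
)

```text
time: 14.78
tool_pos: [0.4139, -0.0451, 0.2234]
tool_rot: [-1.573, 0.612, -2.412]
contact_force: [0.0, 0.5, -0.4]
opening: 0.0548
```

Emit:
apply_moves(
  plan=[
    [0,-0.02,0,0,0,0,-0.2],
    [0,-0.04,0,0,0,0,-0.2],
    [0.005,-0.06,0,0,0,0,-0.2],
    [0.01,-0.07,0,0,0,0,-0.2],
    [0.01,-0.07,0,0,0,0,-0.2],
  ],
)

```text
time: 15.4
tool_pos: [0.3785, -0.0777, 0.274]
tool_rot: [-1.572, 0.613, -2.413]
contact_force: [0.4, -0.8, -0.1]
opening: 0.055
```

```bash
python3 -c "
from h import *
ft()
i=cams.read_camera('scene');j=cams.read_camera('wrist')
o=np.zeros((384,800,3),np.uint8);o[:,:400]=cv2.resize(i[90:240,200:356],(400,384));o[:,400:]=cv2.resize(j,(400,384))
cv2.imwrite('pics/w5.png',o)"
```

```text
t 15.4 F tool [ 0.3 -0.   0.8] M tool [ 0.03 -0.02 -0.47] open 0.055 rot [-1.572  0.613 -2.413]
```

View pics/w5.png

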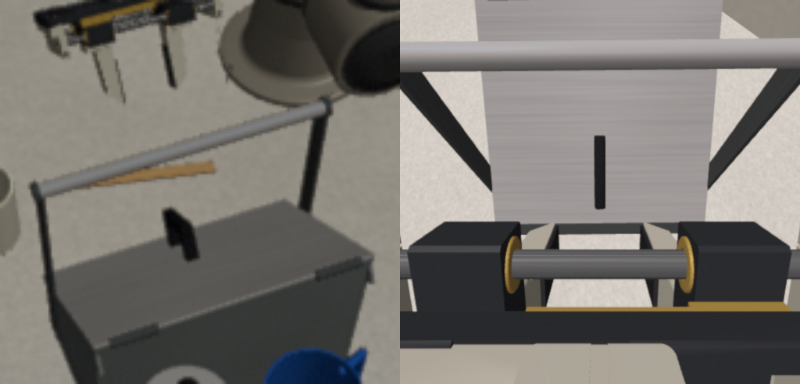

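The door lies flush and shut and the robot is clear of everything. Handing in.

```bash
python3 -c "
from h import *
s=robot.observe();print(abs(s['qvel']).max());print(robot.hand_in())"
```

```text
0.011796889566537946
the job is handed in; nothing more can be done
None
```

I pressed the door shut, tugged it once to check the catch, pressed it home again, let go and backed clear, then handed the job in at about 15.5 s. I couldn't read the door or catch angles directly, so the checks below come from forces, tool positions and pictures.

- **Shutting:** pushing on the gripped pull met about 8.5 N, then the force fell away as the door passed the catch. It ended on a hard stop at 33 N.
- **Tug:** the force rose to 14 N at about 4 mm out, then to 20 N over the next 1 mm, so the catch held. I had expected about 13 N at 2.7 mm but read 9 N there, probably from an offset in the force reading.
- **Final state:** pressing back brought the tool to the same position as when first shut. After release the last picture shows the lid flush, and the contact force is about zero.
- **Bystanders:** none were touched as far as I could see, but I did not measure their positions afterwards.
- **Checks that disagreed:**
  - A moment of about 0.5 N m still showed after I backed away with no contact, so I took it as sensor offset.
  - Joint 6 came within about 0.01 rad of its limit (-3.10 of -3.11) on the first approach. I switched to the half-turned grasp because of it.

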